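# Key the snack-pot cap onto its pin and press it home

## Task

The snack pot in the drawer is not shut: its white cap sits up on the neck because the notch in its rim is not over the orange pin. With a fingertip against the cap's small fin, turn the cap until the notch stands over the pin, then press the cap down until it is fully home and leave it shut. Push and press gently, without gripping or lifting anything, and leave the bowl, the lunch container and the spoons where they are.

Things in the scene. Friction and masses are not known exactly. Their poses are not given: they have to be found in the camera images.
- pot: Round pale-blue snack pot, 100 mm across (suction foot 104 mm), held fast by its suction foot on the grey matting: it cannot move. Origin: centre of its underside, z up. Its x axis points along the orange pin. A dark shoulder lies 59.5 mm above the origin. On it sits the white cap, a disc 92 mm across and 10 mm thick, which can only turn about the pot's axis and slide along it. Cap up: its flat top is 78 mm above the origin; fully home: 70 mm.
- pin (a point): Outer end of the orange pin, a round bar 6 mm thick that sticks out level from the neck, 64.5 mm above the pot's origin; its outer 12 mm is a thicker button, 12 mm across. This point is 70 mm from the pot's axis, 24 mm outside the cap's rim, so the pin's end is seen beyond the cap from above. An orange stripe runs down the pot below it. As long as the notch is not over it, the pin stops the cap from going down.
- cap_turn (a joint): Angle of the notch from the pin about the vertical, rad, counter-clockwise seen from above positive; 0 = notch exactly over the pin. The cap starts between +0.6 and +2.0, so the short way is clockwise. It stays where it is left; pushing the fin takes about 2 N. The notch clears the pin within about 0.08 rad either way. Stops at -3.1 and +3.1.
- cap_press (a joint): How far the cap is pressed down, m: 0 = up (start), 0.008 = fully home on the shoulder; negative = lifted. A snug seal holds it where it is left; it takes about 5 N to slide it down.
- cap_top (a point): Centre of the cap's flat top face; its x axis points towards the notch and turns with the cap.
- notch (a point): Middle of the notch in the cap's rim, at the height of the cap's top face, 40 mm from the axis. The notch is 13 mm wide, runs from 33 mm radius out to the rim (46 mm) and goes right through the cap; the dark shoulder shows through it.
- fin (a point): Middle of the teal upright fin on the cap's top, which points at the notch: 8 mm thick, 22 mm long radially (from 12 to 34 mm from the axis), standing 16 mm above the flat top; this point is 23 mm from the axis and 8 mm above the flat top. Its x axis points radially out to the notch, y across the fin (counter-clockwise side positive), z up. The rest of the cap's top is flat and free for pressing.
- bowl: Loose brown bamboo bowl, 120 mm across and 55 mm tall; origin at the centre of its underside. To be left alone.
- lunchbox: Loose pale-green lunch container with white press button, 116 x 136 mm and 57 mm tall; origin at the centre of its underside. To be left alone.
- spoon0: Loose red plastic spoon with bent handle, about 145 mm long along its y, 33 mm wide, 9 mm thick, lying flat; origin on its underside at mid-handle. To be left alone.
- spoon1: Loose blue plastic spoon with bent handle, about 145 mm long along its y, 33 mm wide, 9 mm thick, lying flat; origin on its underside at mid-handle. To be left alone.

How it is judged:
By the outcome, as a careful person would: the job done as asked, in the order asked, and still so for the second after the job is handed in, with the robot touching nothing.
It also fails if it takes over 48 s, if anything falls off the work surface, if the arm or the gripper's body presses on something with over 40 N, if the wrist force passes 120 N, or if a joint passes its speed limit or range.

## Robot

A 6-joint arm with a two-finger parallel gripper is mounted at the origin on the work surface. World frame = base frame: x ahead of the robot, y to its left, z up, the work surface at z = 0. Lengths are in m, angles in degrees, forces in N, time in s.
With the tool pointing down it reaches from about 0.3 to 0.875 m from the base axis. Payload 6.4 kg.
Tool frame: the origin (TCP) lies midway between the tips of the shut fingers; the grasp point (between the pads) lies 19 mm behind it (grip_depth is the distance from the TCP to the grasp point, in m); z points along the fingers, y is the line along which they close (so a half turn about z gives the same grasp; the last joint's range is limited). The gripper opens to 88 mm and grips with 3 to 60 N. Pads are 18 mm wide; open, the fingers measure 123 mm over their backs; the gripper's body (75 mm by 187 mm) begins 45 mm behind the grasp point.
Start: joints at [-81.263, 10.359, 92.074, -0, 77.567, -11.82], TCP at [0.202, -0.538, 0.239] pointing down, gripper open.
Joint ranges: [-171.53, 171.53], [-51.25, 118.39], [17.06, 147.69], [-65.23, 245.23], [0, 150.52], [-178.68, 178.68]. Speed limits (degrees/s): [147.25, 147.25, 172.46, 180, 180, 180].

## Interface

Orientations are given as [roll, pitch, yaw] about the fixed x, y, z axes, in that order (R = Rz(yaw) Ry(pitch) Rx(roll)).
In Python, from rig import get_obs, get_image, get_calibration, hand_in, grip_depth gives the robot as it stands.
- The arm moves only by the tool step_arm, never from a script. Its argument "targets" is a list of rows, each a list of 7 numbers: the shift along the tool's x, y, z in mm, then the turn, a rotation vector about the tool's x, y, z in degrees, then the closure in counts, from 0 (fully open) to 255 (shut). In form: [[tx, ty, tz, wx, wy, wz, gripper], ...]. A call has 1 to 12 rows; each row is the pose to reach, as a shift and turn from the pose commanded when the call began, along the tool's axes at that moment; what a row does not reach only later rows make up. A row lasts 1/8 s, in which the tool goes at most 62.5 mm and 10.7 degrees, less where a joint would pass 70% of its speed; a pose out of reach is approached as far as the arm can. A call with a gripper value outside its range is refused whole. The fingers move at their own pace and stop on an object; "grip_force" is the grip in N (left out, the last holds). Time passes only in rows, so rows that repeat a pose let the fingers close. It gives the time, the measured TCP pose, the force, the opening and the grip force at its end, in the units of the state.
- get_obs(): the state, without advancing time (a new reading comes with each control period).
- get_image(name): name is "scene" or "side" or "wrist"; returns (picture, depth): 480x640x3 uint8, blue, green, red; 480x640 float32, m along the optical axis (not along the pixel's ray), 0 where there is no reading.
- get_calibration(name): a dict with "intrinsics" (3x3 intrinsics, pixels), "dist_coeffs" ([k1, k2, p1, p2, k3] as OpenCV has them; the pictures are not rectified), "camera_from_world" (4x4, takes a point from world to camera coordinates). Camera axes: x right, y down, z forward; pixel columns grow to the right and rows downward; lengths in m; the calibration is good to about 2 mm. A picture is of the moment at which its call begins: read the wrist's pose just before it. get_calibration takes no time and is no camera call; for the wrist camera it gives the pose at the moment of the call.
- hand_in(): hands the job in; it is judged then, once.
The state is a dict: "time_s": time; "joint_pos": joint angles; "qvel": joint speeds; "joint_efforts": joint torques, N m; "tcp_pos": TCP position; "tcp_rot": TCP orientation; "force": force on the tool from outside, world axes, zero at the start; "wrist_torque": the same for the moment, N m; "finger_gap": finger opening in m; "finger_force": force on a finger pad.
Only numpy, scipy, OpenCV 4.12 (cv2) and the standard library are available. Lean on these libraries where they do the work, as an engineer would, in place of code of your own. Each camera call takes 0.05 s, during which the arm holds its last target. There are 200 camera calls.

## Working session

There is one attempt and no reset: what is moved stays moved. The work goes in short steps, Python scripts to look and compute and a tool call to move; the robot and the scene stay as the last step left them, time stands still between calls to the robot, and variables do not carry over. Pictures are saved under pics/ and viewed, at most 11 in all, crops included, and the job is handed in when it is done.

Besides the shell and the picture viewer there is one more tool, called after "Emit:" in YAML: its name, and indented under it one key for each argument. step_arm: Moves the arm, as the interface text tells. Its arguments: {"type":"object","properties":{"targets":{"type":"array"},"grip_force":{"type":"number"}},"required":["targets"]}

```bash
mkdir -p pics; cat > h.py <<'E'
import cv2,numpy as np
from rig import *
def pts(name,uv,z):
    "intersect pixel rays with plane z"
    c=get_calibration(name);K=np.array(c["intrinsics"]);T=np.linalg.inv(np.array(c["camera_from_world"]))
    n=cv2.undistortPoints(np.float64(uv).reshape(-1,1,2),K,np.array(c["dist_coeffs"]))[:,0]
    d=np.c_[n,np.ones(len(n))]@T[:3,:3].T; o=T[:3,3]
    z=np.broadcast_to(z,len(d))
    return o+d*((z-o[2])/d[:,2])[:,None]
E
python3 - <<'E'
from h import *
o=get_obs();print(o)
for n in("scene","wrist"):
    im,d=get_image(n);cv2.imwrite(f"pics/{n}0.png",im);np.save(f"pics/{n}0.npy",d)
E
```

```text
{'time_s': 0.0, 'joint_pos': array([-8.12622363e+01,  1.04008368e+01,  9.21316442e+01, -1.62134770e-03,
        7.75674589e+01, -1.18198375e+01]), 'qvel': array([-0.00244941,  0.04700305,  0.03726642,  0.06949942, -0.00136747,
       -0.08173201]), 'joint_efforts': array([-1.80310093e-03, -4.33866513e+01, -3.41849935e+01,  7.01999408e-02,
        3.84436653e-02, -1.44738729e-04]), 'tcp_pos': array([ 0.20183771, -0.53783516,  0.23782061]), 'tcp_rot': array([-1.79901855e+02, -1.89220439e-02,  2.05579355e+01]), 'force': array([-0.23614841, -0.93835927, -0.04362028]), 'wrist_torque': array([ 0.03479289,  0.00955814, -0.03409124]), 'finger_force': 0.0, 'finger_gap': 0.0878769477664958}
```

View pics/scene0.png

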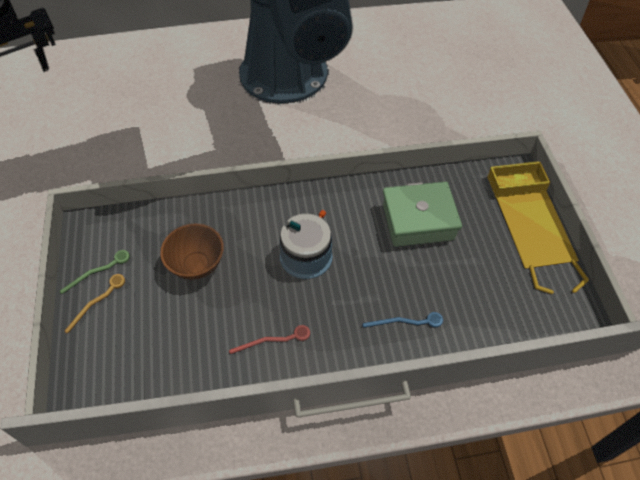

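View pics/wrist0.png

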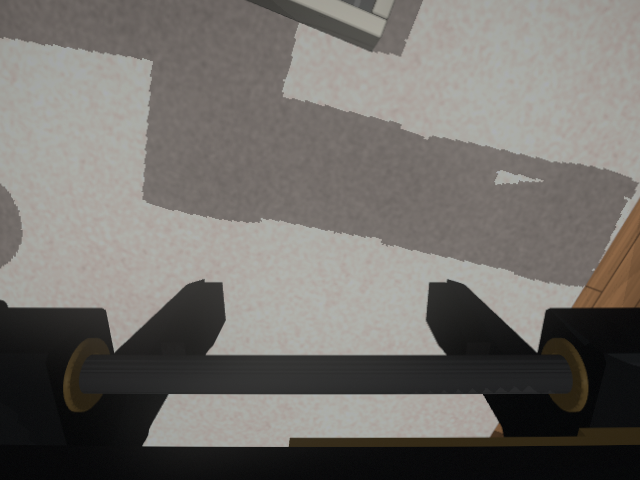

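The scene view shows the pot with its white cap at about (306,235), the orange pin at (322,213) and the teal fin at (293,225). The bowl is at (192,252), the lunchbox at (422,213) and the spoons lie beyond. The wrist view shows only the table, so I'll compute the pot's coarse position.

```bash
python3 - <<'E'
from h import *
d=np.load("pics/scene0.npy")
c=get_calibration("scene");T=np.linalg.inv(np.array(c["camera_from_world"]));K=np.array(c["intrinsics"])
print("cam",T[:3,3].round(3))
im=cv2.imread("pics/scene0.png")
def P(u,v):
    n=cv2.undistortPoints(np.float64([[[u,v]]]),K,np.array(c["dist_coeffs"]))[0,0]
    return (T[:3,:3]@(np.r_[n,1]*d[v,u])+T[:3,3]).round(4)
for n,u,v in [("cap",306,238),("cap2",310,228),("pin",322,213),("fin",294,225),("mat",350,290),("bowlrim",222,245),("box",422,230),("wall",200,180)]: print(n,P(u,v))
h=cv2.resize(im[190:285,255:360],None,fx=5,fy=5,interpolation=cv2.INTER_CUBIC);cv2.imwrite("pics/c0.png",h)
w=get_calibration("wrist");o=get_obs()
from scipy.spatial.transform import Rotation as R
M=np.array(w["camera_from_world"]);Rt=R.from_euler('xyz',o['tcp_rot'],degrees=True).as_matrix()
Tw=np.eye(4);Tw[:3,:3]=Rt;Tw[:3,3]=o['tcp_pos'];print((M@Tw).round(3), np.linalg.inv(M@Tw)[:3,3])
E
```

```text
cam [ 1.186 -0.115  0.993]
cap [ 0.5641 -0.0284  0.0818]
cap2 [ 0.5435 -0.0176  0.0828]
pin [0.5042 0.0119 0.0714]
fin [ 0.5431 -0.0474  0.0984]
mat [0.6446 0.0425 0.0075]
bowlrim [ 0.5394 -0.1849  0.0593]
box [0.5658 0.1964 0.0593]
wall [ 0.3602 -0.2193  0.0453]
[[-0.001  1.    -0.001  0.   ]
 [-0.957 -0.001 -0.289  0.031]
 [-0.289  0.001  0.957  0.162]
 [ 0.     0.     0.     1.   ]] [ 0.07628002 -0.00028445 -0.14647766]
```

View pics/c0.png

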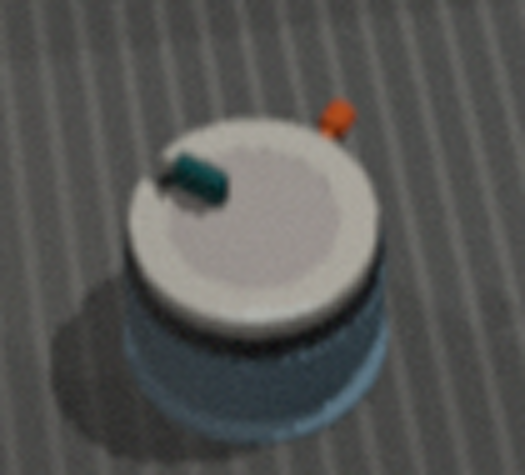

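The crop shows the cap notch just outside the fin, at the upper left, and the pin at the upper right. Roughly, the axis is at (0.557,-0.027), the fin at about 235° and the pin at about 146°. I'll move the shut gripper to hover behind the fin with tool x along the clockwise tangent.

Emit:
step_arm:
  targets:
    - [516, -307, 38, 0, 0, -124.4, 255]
    - [516, -307, 38, 0, 0, -124.4, 255]
    - [516, -307, 38, 0, 0, -124.4, 255]
    - [516, -307, 38, 0, 0, -124.4, 255]
    - [516, -307, 38, 0, 0, -124.4, 255]
    - [516, -307, 38, 0, 0, -124.4, 255]
    - [516, -307, 38, 0, 0, -124.4, 255]
    - [516, -307, 38, 0, 0, -124.4, 255]
    - [516, -307, 38, 0, 0, -124.4, 255]
    - [516, -307, 38, 0, 0, -124.4, 255]
    - [516, -307, 38, 0, 0, -124.4, 255]
    - [516, -307, 38, 0, 0, -124.4, 255]

```text
time_s: 1.6
tcp_pos: [0.5772, -0.0688, 0.1999]
tcp_rot: [-180.0, -0.1, 145.3]
force: [-0.7, 0.9, -1.0]
finger_gap: 0.0006
finger_force: 0.0
```

Emit:
step_arm:
  targets:
    - [0, 0, 0, 0, 0, 0, 255]
    - [0, 0, 0, 0, 0, 0, 255]

```text
time_s: 1.85
tcp_pos: [0.5771, -0.0698, 0.2005]
tcp_rot: [-180.0, -0.0, 144.8]
force: [0.4, 0.9, -0.0]
finger_gap: 0.0005
finger_force: 0.0
```

```bash
python3 - <<'E'
from h import *
o=get_obs();print(o['time_s'],o['tcp_pos'],o['tcp_rot'],o['joint_pos'].round(1),o['force'])
im,d=get_image("wrist");cv2.imwrite("pics/w1.png",im);np.save("pics/w1.npy",d)
print(np.array(get_calibration("wrist")["camera_from_world"]).round(4).tolist())
E
```

```text
1.85 [ 0.5770833  -0.06980624  0.20047474] [-1.79992894e+02 -2.61186153e-02  1.44823322e+02] [-18.6  13.2  93.3   0.   73.5 -73.4] [ 0.42220613  0.88437947 -0.03821619]
[[0.5767, 0.817, 0.0001, -0.2769], [0.7814, -0.5516, 0.2918, -0.5195], [0.2385, -0.1681, -0.9565, 0.2044], [0.0, 0.0, 0.0, 1.0]]
```

View pics/w1.png

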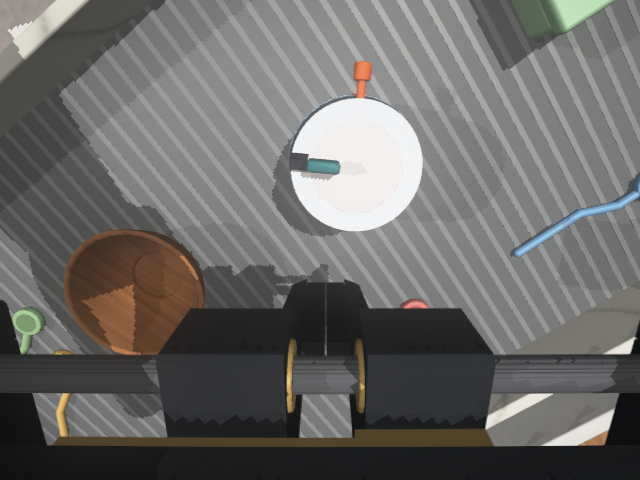

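The wrist view shows the cap centred near (357,164), the fin along (308..340,166), the notch at (298,160) and the pin's end at (363,65). I'll fit these to get metric positions.

```bash
cat >> h.py <<'E'
def measure(im,d,zt):
    roi=np.zeros(im.shape[:2],bool);roi[20:255,230:470]=1
    hsv=cv2.cvtColor(im,cv2.COLOR_BGR2HSV);H,S,V=cv2.split(hsv)
    big=lambda m:(lambda r:(r[1]==1+np.argmax(r[2][1:,4])))(cv2.connectedComponentsWithStats((m&roi).astype(np.uint8)))
    white=big((S<40)&(V>200)); orange=big((H<15)&(S>150)&(V>120)); teal=big((H>80)&(H<100)&(S>100))
    c=max(cv2.findContours(white.astype(np.uint8),cv2.RETR_EXTERNAL,cv2.CHAIN_APPROX_NONE)[0],key=cv2.contourArea)
    hull=cv2.convexHull(c)
    P=pts("wrist",c[:,0],zt)[:,:2]; (x,y),r=cv2.minEnclosingCircle(np.float32(P))
    # robust circle fit
    from scipy.optimize import least_squares
    f=least_squares(lambda p:np.hypot(P[:,0]-p[0],P[:,1]-p[1])-p[2],[x,y,r],loss='soft_l1',f_scale=.0005).x
    out={'circle':f.round(4)}
    o=np.argwhere(orange)[:,::-1]; op=pts("wrist",o,zt-.0135)[:,:2]-f[:2]; 
    far=op[np.hypot(*op.T)>.0575]; m=far.mean(0); out['pin']=np.degrees(np.arctan2(m[1],m[0])).round(1),np.hypot(*op.T).max().round(4)
    t=np.argwhere(teal)[:,::-1]; tp=pts("wrist",t,zt+.016)[:,:2]-f[:2]; m=tp.mean(0)
    out['fin']=np.degrees(np.arctan2(m[1],m[0])).round(1),np.hypot(*m).round(4),[np.percentile(np.hypot(*tp.T),q).round(4) for q in(2,98)]
    v=np.cov(tp.T);w,V2=np.linalg.eigh(v);out['finaxis']=np.degrees(np.arctan2(*V2[::-1,1])).round(1)
    out['capdepth']=np.median(d[white]);
    # height of cap from depth
    cal=get_calibration("wrist");T=np.linalg.inv(np.array(cal["camera_from_world"]))
    w=np.argwhere(white)[:,::-1]; n=cv2.undistortPoints(np.float64(w).reshape(-1,1,2),np.array(cal["intrinsics"]),np.array(cal["dist_coeffs"]))[:,0]
    X=(np.c_[n,np.ones(len(n))]*d[w[:,1],w[:,0]][:,None])@T[:3,:3].T+T[:3,3]; out['z']=np.median(X[:,2]).round(4)
    return out
E
python3 - <<'E'
from h import *
print(measure(cv2.imread("pics/w1.png"),np.load("pics/w1.npy"),.082))
E
```

```text
Traceback (most recent call last):
  File "h.py", line 14, in measure
    white=big((S<40)&(V>200)); orange=big((H<15)&(S>150)&(V>120)); teal=big((H>80)&(H<100)&(S>100))
                                                                        ~~~^^^^^^^^^^^^^^^^^^^^^^^^
  File "h.py", line 13, in <lambda>
    big=lambda m:(lambda r:(r[1]==1+np.argmax(r[2][1:,4])))(cv2.connectedComponentsWithStats((m&roi).astype(np.uint8)))
                 ~~~~~~~~~~~~~~~~~~~~~~~~~~~~~~~~~~~~~~~~~~^^^^^^^^^^^^^^^^^^^^^^^^^^^^^^^^^^^^^^^^^^^^^^^^^^^^^^^^^^^^
  File "h.py", line 13, in <lambda>
    big=lambda m:(lambda r:(r[1]==1+np.argmax(r[2][1:,4])))(cv2.connectedComponentsWithStats((m&roi).astype(np.uint8)))
                                    ~~~~~~~~~^^^^^^^^^^^^
ValueError: attempt to get argmax of an empty sequence
```

```bash
sed -i 's/(H>80)&(H<100)&(S>100)/(H>75)\&(H<105)\&(S>60)\&(V<170)/' h.py; python3 - <<'E'
from h import *
im=cv2.imread("pics/w1.png");hsv=cv2.cvtColor(im,cv2.COLOR_BGR2HSV)
print(hsv[166,310:345:4],hsv[70,363],hsv[150,380])
print(measure(im,np.load("pics/w1.npy"),.082))
E
```

```text
[[ 92  97 147]
 [ 92  94 149]
 [ 92  92 152]
 [ 92  94 157]
 [ 92  93 161]
 [ 92  92 166]
 [ 92  93 172]
 [ 91  82 153]
 [  6   5 233]] [ 11 155 234] [  8   4 243]
{'circle': array([ 0.5562, -0.0264,  0.0457]), 'pin': (np.float64(141.9), np.float64(0.0706)), 'fin': (np.float64(-131.2), np.float64(0.0246), [np.float64(0.0145), np.float64(0.0342)]), 'finaxis': np.float64(49.5), 'capdepth': np.float32(0.25972039), 'z': np.float64(0.0845)}
```

The circle radius (45.7 mm) and pin reach (70.6 mm) match the sizes given. The pin is at 141.9°, the fin at about 229.3° and cap_turn about 87°. Next I descend behind the fin.

Emit:
step_arm:
  targets:
    - [19, -2, 30, 0, 0, 5.5, 255]
    - [19, -2, 60, 0, 0, 5.5, 255]
    - [19, -2, 85, 0, 0, 5.5, 255]
    - [19, -2, 100, 0, 0, 5.5, 255]
    - [19, -2, 109, 0, 0, 5.5, 255]
    - [19, -2, 109, 0, 0, 5.5, 255]
    - [19, -2, 109, 0, 0, 5.5, 255]

```text
time_s: 2.78
tcp_pos: [0.5612, -0.0607, 0.0926]
tcp_rot: [180.0, 0.1, 139.5]
force: [-0.1, -0.3, -0.6]
finger_gap: 0.0005
finger_force: 0.0
```

```bash
python3 - <<'E'
from h import *
o=get_obs();print(o['time_s'],o['tcp_pos'],o['tcp_rot'],o['joint_pos'].round(1),o['force'])
im,d=get_image("wrist");cv2.imwrite("pics/w2.png",im[120:480,100:580])
E
```

```text
2.775 [ 0.56124291 -0.06071013  0.09261254] [1.79966784e+02 8.08418210e-02 1.39451107e+02] [-18.2  19.   99.9   0.   61.  -67.7] [-0.06108387 -0.30387105 -0.60167515]
```

View pics/w2.png

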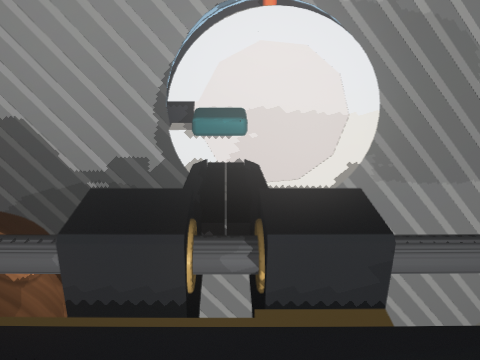

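The fingertip at (225,165) in the crop sits square behind the fin at (220,122). I'll advance gently to contact.

Emit:
step_arm:
  targets:
    - [4, 0, 2, 0, 0, 0, 255]
    - [7, 0, 2, 0, 0, 0, 255]
    - [9, 0, 2, 0, 0, 0, 255]
    - [11, 0, 2, 0, 0, 0, 255]
    - [12, 0, 2, 0, 0, 0, 255]
    - [13, 0, 2, 0, 0, 0, 255]
    - [14, 0, 2, 0, 0, 0, 255]
    - [14, 0, 2, 0, 0, 0, 255]

```text
time_s: 3.82
tcp_pos: [0.5504, -0.0519, 0.0899]
tcp_rot: [180.0, 0.1, 139.4]
force: [2.5, -2.9, -1.3]
finger_gap: 0.0001
finger_force: 2.1
```

```bash
python3 - <<'E'
from h import *
o=get_obs();print(o['time_s'],o['tcp_pos'],o['tcp_rot'],o['force'])
im,d=get_image("wrist");cv2.imwrite("pics/w3.png",im[120:480,100:580])
E
```

```text
3.825 [ 0.55036784 -0.05186274  0.08993724] [1.79996308e+02 7.33009157e-02 1.39449482e+02] [ 2.48129175 -2.89480422 -1.25970296]
```

View pics/w3.png

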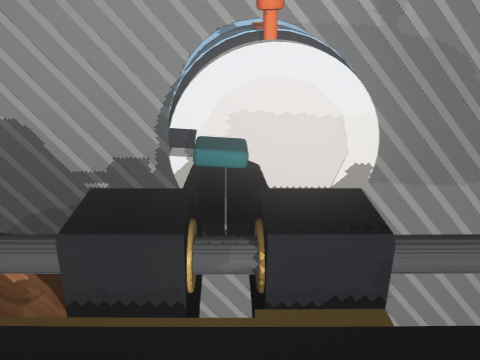

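The fin is touched with about 3.8 N. I'll work out the arc about the pot axis.

```bash
python3 - <<'E'
import numpy as np
C=np.array([12.5,23.2])
for a in np.r_[3:11:4,15:81:7.2222]:
    r=np.radians(a);R=np.array([[np.cos(r),-np.sin(r)],[np.sin(r),np.cos(r)]]);print(np.r_[C-R@C,a].round(1).tolist())
E
```

```text
[1.2, -0.6, 3.0]
[2.9, -1.4, 7.0]
[6.4, -2.4, 15.0]
[9.7, -3.0, 22.2]
[13.0, -3.1, 29.4]
[16.3, -2.9, 36.7]
[19.6, -2.2, 43.9]
[22.7, -1.1, 51.1]
[25.7, 0.4, 58.3]
[28.4, 2.2, 65.6]
[31.0, 4.4, 72.8]
[33.2, 6.9, 80.0]
```

Emit:
step_arm:
  targets:
    - [1.2, -0.6, 0, 0, 0, 3, 255]
    - [2.9, -1.4, 0, 0, 0, 7, 255]
    - [6.4, -2.4, 0, 0, 0, 15, 255]
    - [9.7, -3.0, 0, 0, 0, 22.2, 255]
    - [13.0, -3.1, 0, 0, 0, 29.4, 255]
    - [16.3, -2.9, 0, 0, 0, 36.7, 255]
    - [19.6, -2.2, 0, 0, 0, 43.9, 255]
    - [22.7, -1.1, 0, 0, 0, 51.1, 255]
    - [25.7, 0.4, 0, 0, 0, 58.3, 255]
    - [28.4, 2.2, 0, 0, 0, 65.6, 255]
    - [31.0, 4.4, 0, 0, 0, 72.8, 255]
    - [33.2, 6.9, 0, 0, 0, 80, 255]

```text
time_s: 5.38
tcp_pos: [0.5291, -0.0252, 0.0899]
tcp_rot: [180.0, 0.1, 59.2]
force: [1.1, -5.8, -0.1]
finger_gap: 0.0003
finger_force: 2.2
```

```bash
python3 - <<'E'
from h import *
o=get_obs();print(o['time_s'],o['tcp_pos'],o['tcp_rot'],o['force'])
im,d=get_image("wrist");cv2.imwrite("pics/w4.png",im[50:480,100:580])
im,d=get_image("wrist");cv2.imwrite("pics/w4f.png",im)
o=get_obs();print(o['time_s'],o['tcp_pos'],o['tcp_rot'],o['force'])
E
```

```text
5.375 [ 0.52911391 -0.02523541  0.08985225] [1.79976630e+02 6.39935872e-02 5.92075981e+01] [ 1.13305743 -5.82931794 -0.13189209]
5.475 [ 0.52901144 -0.02488322  0.08979397] [-1.79997185e+02  4.69478933e-02  5.93924424e+01] [ 0.93611182 -4.10918232  0.34090818]
```

View pics/w4.png

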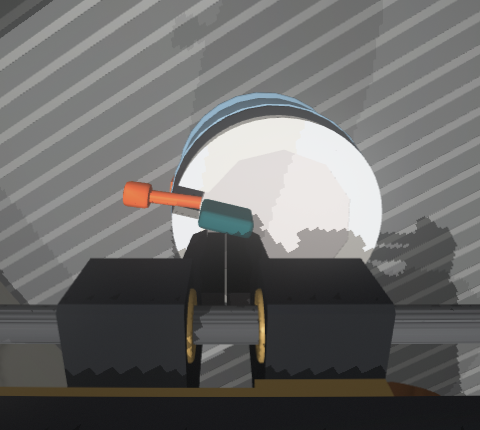

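The notch is now close to the pin, with the pin visible through it, and the fin is slightly skewed to the finger. I'll back off, rise and measure.

Emit:
step_arm:
  targets:
    - [-8, 0, 0, 0, 0, 0, 255]
    - [-15, 0, -10, 0, 0, 0, 255]
    - [-25, 0, -50, 0, 0, 0, 255]
    - [-25, 0, -90, 0, 0, 0, 255]
    - [-25, 0, -109, 0, 0, 0, 255]
    - [-25, 0, -109, 0, 0, 0, 255]
    - [-25, 0, -109, 0, 0, 0, 255]

```text
time_s: 6.35
tcp_pos: [0.5157, -0.0459, 0.1979]
tcp_rot: [-179.9, 0.0, 59.5]
force: [-0.4, -0.2, -1.3]
finger_gap: 0.0001
finger_force: 0.0
```

```bash
sed -i 's/(S>60)&(V<170)/(S>60)\&(V<185)/; s/roi\[20:255,230:470\]/roi[20:275,200:470]/' h.py; python3 - <<'E'
from h import *
o=get_obs();print(o['time_s'],o['tcp_pos'],o['tcp_rot'],o['force'])
im,d=get_image("wrist");cv2.imwrite("pics/w5f.png",im);cv2.imwrite("pics/w5.png",cv2.resize(im[60:280,200:460],None,fx=2.5,fy=2.5))
print(measure(im,d,.082))
E
```

```text
6.35 [ 0.51568675 -0.04593075  0.19786907] [-1.79907924e+02  9.13767756e-03  5.94709083e+01] [-0.37705977 -0.21095382 -1.3118532 ]
{'circle': array([ 0.5557, -0.0276,  0.0456]), 'pin': (np.float64(141.2), np.float64(0.0715)), 'fin': (np.float64(133.4), np.float64(0.0242), [np.float64(0.0143), np.float64(0.0341)]), 'finaxis': np.float64(133.5), 'capdepth': np.float32(0.26009682), 'z': np.float64(0.084)}
```

View pics/w5.png

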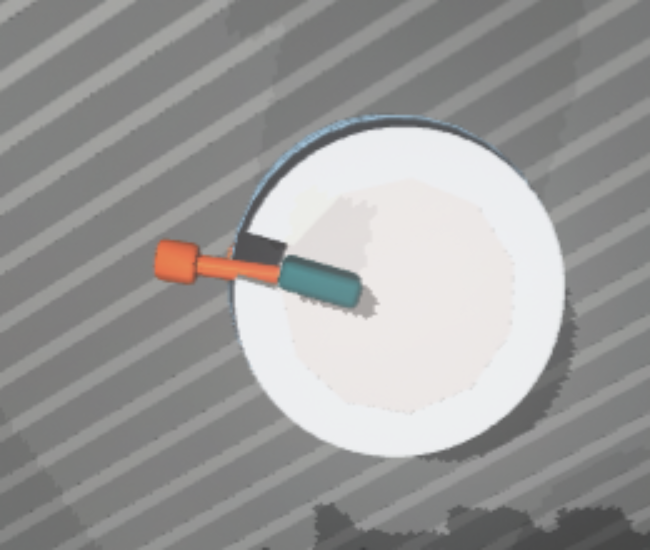

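The fin is at 133.4° and the pin at 141.5°, so the cap overshot by 8°, outside the ±4.6° clearance. I'll nudge it back counter-clockwise from the fin's other side, descending ahead of it first.

Emit:
step_arm:
  targets:
    - [40, 4, 0, 0, 0, 8, 255]
    - [70, 6.5, 10, 0, 0, 8, 255]
    - [70, 6.5, 40, 0, 0, 8, 255]
    - [70, 6.5, 70, 0, 0, 8, 255]
    - [70, 6.5, 95, 0, 0, 8, 255]
    - [70, 6.5, 107, 0, 0, 8, 255]
    - [70, 6.5, 107, 0, 0, 8, 255]
    - [70, 6.5, 107, 0, 0, 8, 255]

```text
time_s: 7.4
tcp_pos: [0.5583, 0.0108, 0.0925]
tcp_rot: [179.9, -0.0, 51.5]
force: [0.8, -0.3, -0.7]
finger_gap: 0.0005
finger_force: 0.0
```

Emit:
step_arm:
  targets:
    - [-4, -1, 2, 0, 0, 0, 255]
    - [-7, -1, 2, 0, 0, 0, 255]
    - [-9, -1, 2, 0, 0, 0, 255]
    - [-11, -1, 2, 0, 0, 0, 255]
    - [-12.5, -1, 2, 0, 0, 0, 255]
    - [-14, -1, 2, 0, 0, 0, 255]
    - [-15, -1, 2, 0, 0, 0, 255]
    - [-15.6, -1, 2, 0, 0, 0, 255]
    - [-15.6, -1, 2, 0, 0, 0, 255]

```text
time_s: 8.52
tcp_pos: [0.547, -0.0005, 0.0897]
tcp_rot: [-180.0, -0.0, 51.5]
force: [0.9, 2.0, 1.4]
finger_gap: 0.0007
finger_force: 0.9
```

Emit:
step_arm:
  targets:
    - [6, 0, 0, 0, 0, 0, 255]
    - [10, 0, -15, 0, 0, 0, 255]
    - [-20, 0, -50, 0, 0, 0, 255]
    - [-60, 0, -90, 0, 0, 0, 255]
    - [-60, 0, -108, 0, 0, 0, 255]
    - [-60, 0, -108, 0, 0, 0, 255]
    - [-60, 0, -108, 0, 0, 0, 255]

```text
time_s: 9.4
tcp_pos: [0.5096, -0.0468, 0.1968]
tcp_rot: [-179.9, 0.0, 51.5]
force: [0.3, 0.3, -0.9]
finger_gap: 0.0005
finger_force: 0.0
```

```bash
python3 - <<'E'
from h import *
o=get_obs();print(o['time_s'],o['tcp_pos'],o['tcp_rot'],o['force'])
im,d=get_image("wrist");cv2.imwrite("pics/w6.png",cv2.resize(im[40:280,200:460],None,fx=2,fy=2))
print(measure(im,d,.082))
E
```

```text
9.4 [ 0.50959494 -0.0467689   0.19677001] [-1.79919287e+02  1.75475508e-02  5.15045159e+01] [ 0.25373673  0.27022217 -0.91825309]
{'circle': array([ 0.5556, -0.0275,  0.0455]), 'pin': (np.float64(141.2), np.float64(0.0715)), 'fin': (np.float64(137.1), np.float64(0.0243), [np.float64(0.0145), np.float64(0.0343)]), 'finaxis': np.float64(136.6), 'capdepth': np.float32(0.25602987), 'z': np.float64(0.0839)}
```

View pics/w6.png

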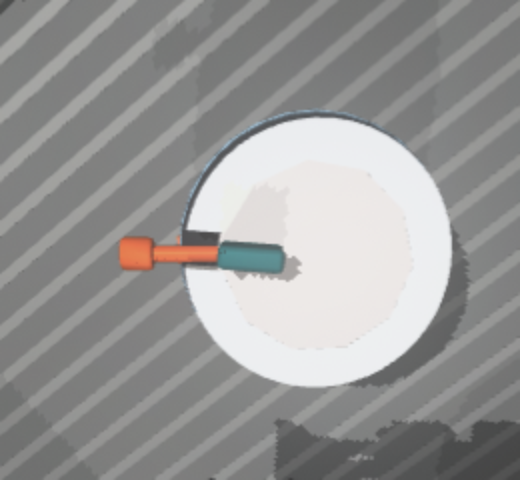

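The fin is at 136.9°, with the pin at 141.2° from this view, so it needs about 4.3° more, or 2.3 mm of push.

Emit:
step_arm:
  targets:
    - [40, 0, 0, 0, 0, 0, 255]
    - [75, 0, 10, 0, 0, 0, 255]
    - [75, 0, 50, 0, 0, 0, 255]
    - [75, 0, 85, 0, 0, 0, 255]
    - [75, 0, 103, 0, 0, 0, 255]
    - [75, 0, 107.5, 0, 0, 0, 255]
    - [70, 0, 107.5, 0, 0, 0, 255]
    - [66, 0, 107.5, 0, 0, 0, 255]
    - [62, 0, 107.5, 0, 0, 0, 255]
    - [60, 0, 107.5, 0, 0, 0, 255]
    - [58.5, 0, 107.5, 0, 0, 0, 255]
    - [57.7, 0, 107.5, 0, 0, 0, 255]

```text
time_s: 10.95
tcp_pos: [0.546, -0.0024, 0.0905]
tcp_rot: [180.0, -0.0, 51.5]
force: [1.5, 1.7, 0.6]
finger_gap: 0.0004
finger_force: 0.8
```

Emit:
step_arm:
  targets:
    - [0, 0, 0, 0, 0, 0, 255]
    - [6, 0, 0, 0, 0, 0, 255]
    - [10, 0, -15, 0, 0, 0, 255]
    - [-20, 0, -50, 0, 0, 0, 255]
    - [-60, 0, -90, 0, 0, 0, 255]
    - [-60, 0, -108, 0, 0, 0, 255]
    - [-60, 0, -108, 0, 0, 0, 255]
    - [-60, 0, -108, 0, 0, 0, 255]

```text
time_s: 11.95
tcp_pos: [0.5081, -0.0486, 0.1972]
tcp_rot: [-179.9, 0.0, 51.5]
force: [0.2, 0.0, -1.0]
finger_gap: 0.0006
finger_force: 0.0
```

```bash
python3 - <<'E'
from h import *
o=get_obs();print(o['time_s'],o['tcp_pos'],o['tcp_rot'],o['force'])
im,d=get_image("wrist");cv2.imwrite("pics/w7.png",cv2.resize(im[40:280,200:460],None,fx=2,fy=2))
print(measure(im,d,.082))
E
```

```text
11.95 [ 0.50810426 -0.04857582  0.1972082 ] [-1.79911162e+02  2.20909702e-02  5.15036404e+01] [ 0.15825642  0.0057692  -0.97598417]
{'circle': array([ 0.5557, -0.0274,  0.0455]), 'pin': (np.float64(141.3), np.float64(0.0715)), 'fin': (np.float64(141.1), np.float64(0.0242), [np.float64(0.0144), np.float64(0.034)]), 'finaxis': np.float64(141.6), 'capdepth': np.float32(0.25560617), 'z': np.float64(0.0839)}
```

View pics/w7.png

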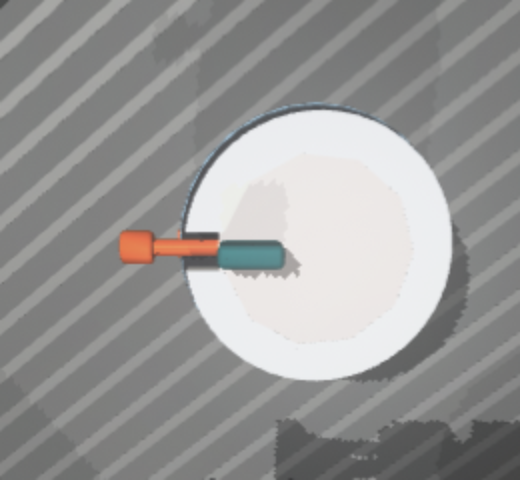

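Fin and pin now agree within 0.3°. I'll move to a flat part of the cap opposite the fin and press down.

Emit:
step_arm:
  targets:
    - [47, 34, 0, 0, 0, 0, 255]
    - [47, 34, 30, 0, 0, 0, 255]
    - [47, 34, 70, 0, 0, 0, 255]
    - [47, 34, 95, 0, 0, 0, 255]
    - [47, 34, 106, 0, 0, 0, 255]
    - [47, 34, 110, 0, 0, 0, 255]
    - [47, 34, 112, 0, 0, 0, 255]
    - [47, 34, 114, 0, 0, 0, 255]
    - [47, 34, 115, 0, 0, 0, 255]
    - [47, 34, 116, 0, 0, 0, 255]
    - [47, 34, 117, 0, 0, 0, 255]
    - [47, 34, 117, 0, 0, 0, 255]

```text
time_s: 13.5
tcp_pos: [0.5648, -0.034, 0.0816]
tcp_rot: [179.9, -0.0, 51.5]
force: [0.2, 0.2, 2.9]
finger_gap: 0.0003
finger_force: 2.1
```

Contact is at about z = 0.082, as expected. Now I press down the remaining 8 mm.

Emit:
step_arm:
  targets:
    - [0, 0, 1, 0, 0, 0, 255]
    - [0, 0, 2, 0, 0, 0, 255]
    - [0, 0, 3, 0, 0, 0, 255]
    - [0, 0, 4, 0, 0, 0, 255]
    - [0, 0, 5, 0, 0, 0, 255]
    - [0, 0, 6, 0, 0, 0, 255]
    - [0, 0, 6, 0, 0, 0, 255]

```text
time_s: 14.38
tcp_pos: [0.5648, -0.034, 0.0762]
tcp_rot: [179.9, -0.0, 51.5]
force: [0.4, 0.2, 11.8]
finger_gap: 0.0002
finger_force: 5.5
```

Emit:
step_arm:
  targets:
    - [0, 0, 1, 0, 0, 0, 255]
    - [0, 0, 1, 0, 0, 0, 255]
    - [0, 0, 2, 0, 0, 0, 255]
    - [0, 0, 2, 0, 0, 0, 255]

```text
time_s: 14.88
tcp_pos: [0.5649, -0.034, 0.0759]
tcp_rot: [179.9, -0.0, 51.5]
force: [-5.3, 0.9, 24.5]
finger_gap: 0.0003
finger_force: 12.3
```

There is a hard stop at z = 0.0759, which is 8 mm below the depth-measured 0.0839. I'll lift clear and check.

Emit:
step_arm:
  targets:
    - [0, 0, -4, 0, 0, 0, 255]
    - [0, 0, -20, 0, 0, 0, 255]
    - [-20, -15, -60, 0, 0, 0, 255]
    - [-47, -34, -100, 0, 0, 0, 255]
    - [-47, -34, -125, 0, 0, 0, 255]
    - [-47, -34, -125, 0, 0, 0, 255]
    - [-47, -34, -125, 0, 0, 0, 255]

```text
time_s: 15.75
tcp_pos: [0.5076, -0.0491, 0.197]
tcp_rot: [-179.9, 0.0, 51.5]
force: [-0.2, 0.0, 0.6]
finger_gap: 0.0005
finger_force: 0.0
```

```bash
python3 - <<'E'
from h import *
o=get_obs();print(o['time_s'],o['tcp_pos'],o['tcp_rot'],o['force'])
im,d=get_image("wrist");print(measure(im,d,.074))
s,ds=get_image("side");a=cv2.resize(im[40:280,200:460],None,fx=1.5,fy=1.5)
c=get_calibration("side");M=np.array(c["camera_from_world"])
p=cv2.projectPoints(np.float64([[.556,-.027,.07]]),cv2.Rodrigues(M[:3,:3])[0],M[:3,3],np.array(c["intrinsics"]),np.array(c["dist_coeffs"]))[0].ravel().astype(int);print(p)
b=s[max(p[1]-60,0):p[1]+60,max(p[0]-65,0):p[0]+65];b=cv2.resize(b,(390,360),interpolation=cv2.INTER_CUBIC)
cv2.imwrite("pics/w8.png",np.hstack([a,b]))
E
```

```text
15.75 [ 0.50764605 -0.04907247  0.19702078] [-1.79888125e+02  3.92555778e-02  5.14668907e+01] [-0.24479333  0.01083519  0.55395128]
{'circle': array([ 0.5557, -0.0274,  0.0455]), 'pin': (np.float64(142.1), np.float64(0.0729)), 'fin': (np.float64(140.7), np.float64(0.0242), [np.float64(0.0141), np.float64(0.0341)]), 'finaxis': np.float64(140.6), 'capdepth': np.float32(0.2628269), 'z': np.float64(0.0759)}
[312 249]
```

View pics/w8.png

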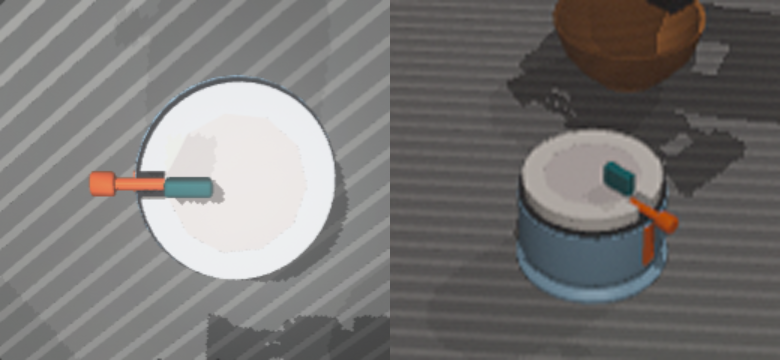

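The cap dropped 8.0 mm (0.0839 to 0.0759) and the pin sits in the notch. The robot is clear, so I'm handing in.

```bash
python3 -c "from rig import hand_in;print(hand_in())"
```

```text
the job is handed in; nothing more can be done
None
```

The snack pot is shut: the cap's notch is over the pin and the cap is pressed down the full 8 mm to its stop; the first turn overshot by about 8°, so I nudged it back before pressing.

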